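# Change the load of the bench kiln

### The arm

A 6-joint arm with a two-finger parallel gripper is mounted at the origin on the work surface. World frame = base frame: x ahead of the robot, y to its left, z up, the work surface at z = 0. Lengths are in m, angles in rad, forces in N, time in s.
With the tool pointing down it reaches from about 0.4 to 0.825 m from the base axis. Payload 7 kg.
Tool frame: the origin (TCP) lies midway between the tips of the shut fingers; the grasp point (between the pads) lies 19 mm behind it; z points along the fingers, y is the line along which they close (so a half turn about z gives the same grasp; the last joint's range is limited). The gripper opens to 88 mm and grips with 3 to 60 N. Pads are 19 mm wide; open, the fingers measure 130 mm over their backs; the gripper's body (78 mm by 193 mm) begins 47 mm behind the grasp point.
Start: joints at [1.637, 0.359, 0.012, 0, -1.224, -0.288], TCP at [0.149, 0.658, 0.227] pointing down, gripper open.
Joint ranges: [-3.07, 3.07], [-1.43, 2.12], [-1.02, 1.25], [-3.03, 1.67], [-3.05, -0], [-3.03, 3.03]. Speed limits (rad/s): [2.39, 2.39, 3.01, 3.14, 3.14, 3.14].

### API

Orientations are given as a unit quaternion [w, x, y, z].
In Python, from rig import env, cams, spotter gives the robot as it stands.
- The arm moves only by the tool carry_out, never from a script. Its argument "series" is a list of rows, each a list of 5 numbers: the shift along the world's x, y, z in m, then the turn about the world's z in degrees, then the closure in counts, from 0 (fully open) to 255 (shut). In form: [[dx, dy, dz, yaw, hand], ...]. A call has 1 to 20 rows; each row shifts and turns the commanded pose from where the row before left it; what a row does not reach is not made up. A row lasts 1/8 s, in which the tool goes at most 62.5 mm and 10.7 degrees, less where a joint would pass 70% of its speed; a pose out of reach is approached as far as the arm can. A call with a gripper value outside its range is refused whole. The fingers move at their own pace and stop on an object; "grip_force" is the grip in N (left out, the last holds). Time passes only in rows, so rows that do not move let the fingers close. It gives the time, the measured TCP pose, the force, the opening and the grip force at its end, in the units of the state.
- env.sense(): the state, without advancing time (a new reading comes with each control period).
- cams.capture(name): name is "scene" or "top" or "wrist"; returns a dict with "image" (400x640x3 uint8, blue, green, red), "z_map" (400x640 float32, m along the optical axis (not along the pixel's ray), 0 where there is no reading), "fx", "fy", "cx", "cy" (pixels), "rvec" (rotation vector, rad) and "tvec" (3), from world to camera coordinates, as OpenCV has them. Camera axes: x right, y down, z forward; pixel columns grow to the right and rows downward; lengths in m; the calibration is good to about 2 mm. A picture is of the moment at which its call begins.
- env.close_job(): hands the job in; it is judged then, once.
Trained networks look in the newest picture that a camera, given by its name, has taken for a name from the list of things; names that differ only in an ending like _2 or _b are one class to them, and where a whole thing is asked for, a point or a joint stands for the part that bears it (a point fixed in the world has none). Each returns a list of dicts, best first, with "conf" (0 to 1); they miss things now and then, are a little off and sometimes report something else, mostly with a low value. They report only what shows in the picture. A call takes as long as a camera call. They do not tell look-alikes from the thing itself.
- spotter.spot_in(camera, thing): "position" ([x, y, z] in m, in world coordinates, good to about 4 mm: the middle of the surface that is visible of it).
The state is a dict: "time_s": time; "q": joint angles; "dq": joint speeds; "joint_efforts": joint torques, N m; "tool_pos": TCP position; "ee_rot": TCP orientation; "force": force on the tool from outside, world axes, zero at the start; "wrist_torque": the same for the moment, N m; "finger_gap": finger opening in m; "grip_force": force on a finger pad.
Only numpy, scipy, OpenCV 4.12 (cv2) and the standard library are available. Lean on these libraries where they do the work, as an engineer would, in place of code of your own. Each camera call takes 0.05 s, during which the arm holds its last target. There are 200 camera calls.

### The job

Change the load of the bench kiln: draw back its safety bolt, pull the tray right out by its handle, move every blue glazed bar to lie flat on the wooden cooling board, and lay each white bar properly down in the notches of a tray lane of its own. Then push the tray fully home under the kiln roof and slide the bolt fully shut again. Leave the knife, scraper and mug where they are.

Things in the scene. Friction and masses are not known exactly. Their poses are not given: they have to be found in the camera images.
- kiln: Bench kiln, aluminium housing 300 wide, 220 deep, 130 mm high, fixed. Origin on the table under the middle of its mouth; -x points out of the mouth (the way the tray is drawn), z up. Mouth 220 mm wide, roof lip 74 mm above the table: seated bars (tops at 66 mm) just pass under it, bars lying on the teeth do not. At the +y end of the door plate a 50 mm high block carries the bolt.
- bolt (a joint): Safety catch: steel slide bolt with a red knob, travel 0.05 m along kiln +y. About 0 (to 0.008) = shut, its end standing across the front of the blue door plate so that the tray cannot be drawn; 0.05 = fully drawn back; the tray is free above about 0.04. It stays where it is left; about 3 N to slide.
- bolt_knob (a point): Middle of the gripping length of the bolt's red knob, an upright cylinder 18 mm across, from 31 mm below to 15 mm above this point (this point is 100 mm above the table). Moves with the bolt; clear all round above the bolt bar. Axes as the kiln's.
- tray (a joint): Kiln tray on two fixed runners (18 mm high, reaching 210 mm out of the mouth), with its blue door plate and handle: 0 = fully home in the kiln, 0.19 m = fully drawn out (end stop). It slides along kiln -x, stays where it is left; about 3 to 5 N to move.
- tray_handle (a point): Middle of the tray's handle: a level wooden bar 14 mm across and 120 mm long, lying along kiln y, 58 mm above the table, 73 mm in front of the blue door plate (85 mm high), so it can be pinched from above. Moves with the tray. Axes as the kiln's.
- lane0 (a point): Lane 0 of 0 to 3 (50 mm apart, in order towards kiln +y): middle of a seated bar, 54 mm above the table. The bar lies along kiln x on two cream ridges 80 mm apart, dropped into notches 32 mm wide between teeth 10 mm high, between end walls 144 mm apart (4 mm higher than this point). Between the ridges the floor, 24 mm below this point, is clear for fingers. Moves with the tray.
- lane1 (a point): Lane 1 of 0 to 3 (50 mm apart, in order towards kiln +y): middle of a seated bar, 54 mm above the table. The bar lies along kiln x on two cream ridges 80 mm apart, dropped into notches 32 mm wide between teeth 10 mm high, between end walls 144 mm apart (4 mm higher than this point). Between the ridges the floor, 24 mm below this point, is clear for fingers. Moves with the tray.
- lane2 (a point): Lane 2 of 0 to 3 (50 mm apart, in order towards kiln +y): middle of a seated bar, 54 mm above the table. The bar lies along kiln x on two cream ridges 80 mm apart, dropped into notches 32 mm wide between teeth 10 mm high, between end walls 144 mm apart (4 mm higher than this point). Between the ridges the floor, 24 mm below this point, is clear for fingers. Moves with the tray.
- lane3 (a point): Lane 3 of 0 to 3 (50 mm apart, in order towards kiln +y): middle of a seated bar, 54 mm above the table. The bar lies along kiln x on two cream ridges 80 mm apart, dropped into notches 32 mm wide between teeth 10 mm high, between end walls 144 mm apart (4 mm higher than this point). Between the ridges the floor, 24 mm below this point, is clear for fingers. Moves with the tray.
- white0: White unfired porcelain test bar 120 x 24 x 24 mm (length along its x axis), 0.1 to 0.2 kg; origin at its middle, 12 mm above what it lies on. Starts on the table to the robot's right. Some starts lack it.
- white1: White unfired porcelain test bar 120 x 24 x 24 mm (length along its x axis), 0.1 to 0.2 kg; origin at its middle, 12 mm above what it lies on. Starts on the table to the robot's right. Some starts lack it.
- white2: White unfired porcelain test bar 120 x 24 x 24 mm (length along its x axis), 0.1 to 0.2 kg; origin at its middle, 12 mm above what it lies on. Starts on the table to the robot's right. Some starts lack it.
- white3: White unfired porcelain test bar 120 x 24 x 24 mm (length along its x axis), 0.1 to 0.2 kg; origin at its middle, 12 mm above what it lies on. Starts on the table to the robot's right. Some starts lack it.
- glazed0: Blue glazed, already fired bar 120 x 24 x 24 mm (length along its x axis), 0.1 to 0.2 kg; origin at its middle, 12 mm above what it lies on. Starts in one of the lanes of the closed tray. Some starts lack it.
- glazed1: Blue glazed, already fired bar 120 x 24 x 24 mm (length along its x axis), 0.1 to 0.2 kg; origin at its middle, 12 mm above what it lies on. Starts in one of the lanes of the closed tray. Some starts lack it.
- glazed2: Blue glazed, already fired bar 120 x 24 x 24 mm (length along its x axis), 0.1 to 0.2 kg; origin at its middle, 12 mm above what it lies on. Starts in one of the lanes of the closed tray. Some starts lack it.
- board: Wooden slatted cooling board, 110 (x) x 190 (y) x 12 mm, fixed to the table. Origin on the table under its middle, z up; its top is 12 mm above the origin. Room for two bars side by side, lying along its y.
- knife: Trimming knife with a yellow handle, 150 mm long, lying on the table; leave alone.
- scraper: Red-handled scraper, 160 mm long, lying on the table beyond the work; leave alone.
- mug: White mug, 76 mm across, 85 mm high; leave alone.
Things that resemble listed ones, but are neither listed nor needed, are in the scene too. Leave any orange or turquoise look-alike of the white1 alone.

How it is judged:
By the outcome, as a careful person would: the job done as asked, in the order asked, and still so for the second after the job is handed in, with the robot touching nothing.
Of white0, white1, white2, white3 only 3 to 4 are there at a start; the rules pass over those that are not, and their reading is None.
Of glazed0, glazed1, glazed2 only 1 to 2 are there at a start; the rules pass over those that are not, and their reading is None.
At some moment in a run one of white0, white1, white2, white3 may be knocked a few centimetres aside while the robot is not near it.
Once in a run the grip may slacken for a moment while it holds something.
It also fails if it takes over 200 s, if anything falls off the work surface, if the arm or the gripper's body presses on something with over 40 N, if the wrist force passes 120 N, or if a joint passes its speed limit or range.

## Working session

There is one attempt and no reset: what is moved stays moved. The work goes in short steps, Python scripts to look and compute and a tool call to move; the robot and the scene stay as the last step left them, time stands still between calls to the robot, and variables do not carry over. Pictures are saved under pics/ and viewed, at most 14 in all, crops included, and the job is handed in when it is done.

Besides the shell and the picture viewer there is one more tool, called after "Request:" by a JSON object that holds its "name" and its "arguments". carry_out: Moves the arm, as the interface text tells. Its arguments: {"type":"object","properties":{"series":{"type":"array","items":{"type":"array","items":{"type":"number"}}},"grip_force":{"type":"number"}},"required":["series"]}

```bash
mkdir -p pics; ls
cat > h.py <<'E'
import numpy as np, cv2, json
from rig import env, cams, spotter
def cap(n,save=None):
    c=cams.capture(n)
    if save: cv2.imwrite('pics/'+save,c['image'])
    c['R']=cv2.Rodrigues(np.array(c['rvec'],float))[0]; c['t']=np.array(c['tvec'],float).ravel()
    return c
def px2w(c,u,v,z=None):
    u=np.asarray(u,float);v=np.asarray(v,float)
    d=np.stack([(u-c['cx'])/c['fx'],(v-c['cy'])/c['fy'],np.ones_like(u)],-1)
    if z is None:
        Z=c['z_map'][v.astype(int),u.astype(int)]; p=d*Z[...,None]
        return (p-c['t'])@c['R']
    o=-c['R'].T@c['t']; w=d@c['R']
    return o+w*((z-o[2])/w[...,2])[...,None]
def w2px(c,p):
    q=c['R']@np.array(p,float)+c['t']; return c['fx']*q[0]/q[2]+c['cx'],c['fy']*q[1]/q[2]+c['cy']
E
python3 - <<'E'
from h import *
np.set_printoptions(precision=4,suppress=True)
for n in ['top','scene']:
    c=cap(n,n+'0.png'); print(n,-c['R'].T@c['t'])
    for t in ['kiln','bolt_knob','tray_handle','white0','glazed0','board','knife','scraper','mug']:
        for r in spotter.spot_in(n,t): print(t,np.array(r['position']),round(r['conf'],2),np.round(w2px(c,r['position'])))
s=env.sense();print(s)
E
```

```text
pics
top [ 0.2745 -0.1214  1.3707]
kiln [0.5804 0.2633 0.1293] 0.58 [176. 177.]
kiln [0.5783 0.1778 0.0695] 0.54 [212. 182.]
kiln [ 0.5147 -0.1644  0.029 ] 0.53 [330. 203.]
bolt_knob [0.4641 0.1675 0.0668] 0.79 [215. 221.]
tray_handle [0.5858 0.183  0.0675] 0.63 [210. 180.]
white0 [ 0.4128 -0.1616  0.0237] 0.91 [330. 238.]
white0 [ 0.4122 -0.3072  0.0275] 0.83 [379. 237.]
white0 [ 0.6267 -0.4446  0.0234] 0.8 [421. 165.]
white0 [ 0.2934 -0.3606  0.0196] 0.76 [399. 278.]
white0 [ 0.5138 -0.3108  0.0267] 0.69 [379. 203.]
white0 [ 0.5158 -0.162   0.0269] 0.61 [329. 203.]
board [ 0.6164 -0.2299  0.0111] 0.9 [350. 171.]
board [0.5863 0.1793 0.0654] 0.66 [212. 180.]
board [ 0.5156 -0.1609  0.0273] 0.33 [328. 203.]
knife [ 0.7443 -0.0809  0.0141] 0.69 [301. 132.]
scraper [0.7778 0.0986 0.0189] 0.91 [242. 122.]
scraper [ 0.7451 -0.0808  0.0163] 0.7 [300. 131.]
scraper [ 0.5141 -0.3103  0.0251] 0.64 [379. 203.]
mug [ 0.4908 -0.5166  0.0385] 0.92 [450. 208.]
scene [1.1537 0.3456 0.7221]
kiln [0.6703 0.2987 0.1326] 0.9 [461. 297.]
bolt_knob [0.4809 0.163  0.0763] 0.49 [430. 229.]
tray_handle [0.
[... 409 characters left out ...]
.012 ] 0.87 [285. 270.]
scraper [0.7831 0.1062 0.0136] 0.91 [339. 322.]
scraper [0.5937 0.1096 0.064 ] 0.19 [387. 251.]
mug [ 0.4988 -0.4897  0.0555] 0.84 [237. 153.]
mug [0.4783 0.1649 0.0743] 0.53 [431. 230.]
{'time_s': 1.0, 'q': array([ 1.6371,  0.3586,  0.0119, -0.    , -1.2241, -0.2881]), 'dq': array([-0.0011, -0.0005, -0.0002,  0.0026, -0.0008,  0.0004]), 'joint_efforts': array([  0.0002, -58.2389,  29.3301,   7.0028,   0.0123,  -0.    ]), 'tool_pos': array([0.1485, 0.6585, 0.2266]), 'ee_rot': array([-0.    ,  0.9939, -0.1107, -0.    ]), 'force': array([ 0.5676,  0.7276, -0.5768]), 'wrist_torque': array([-0.0285, -0.0092, -0.006 ]), 'grip_force': 0.0, 'finger_gap': 0.08775829577675967}
```

Run:
```python
import cv2
a=cv2.imread('pics/top0.png')[90:310,130:480]; cv2.imwrite('pics/topc.png',cv2.resize(a,None,fx=2.28,fy=2.28,interpolation=cv2.INTER_CUBIC))
```

```text
(no output)
```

View pics/topc.png

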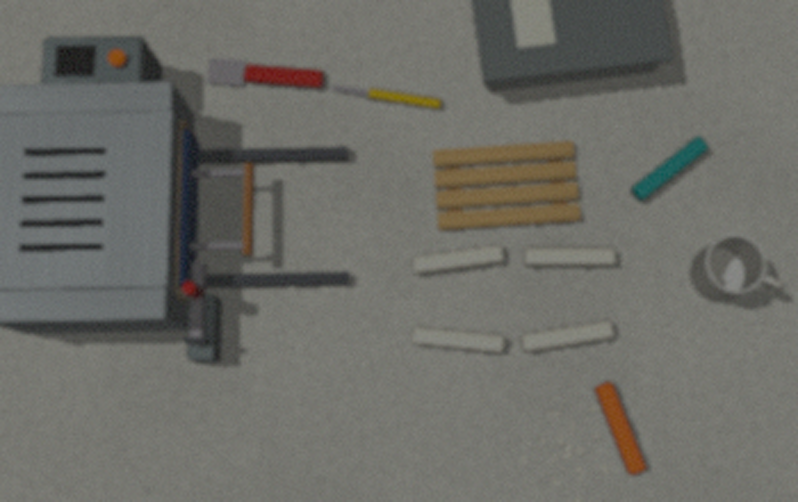

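View pics/scene0.png

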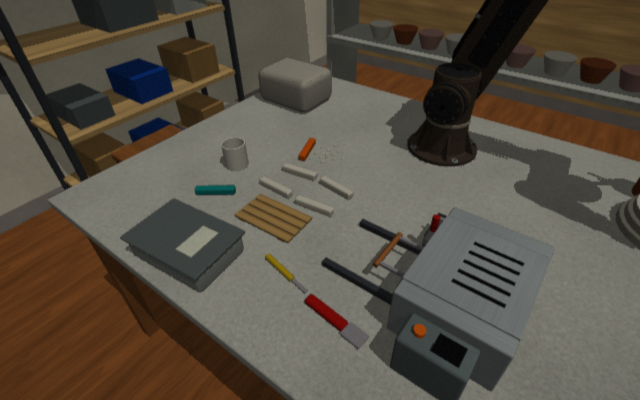

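The top crop shows the knob at about (190,288), the handle at (248,208) and the board at (507,187). Look-alikes for the white bars, in full top pixels:
- white bars: (332,204), (380,203), (332,239), (379,238)
- turquoise: (424,164), excluded
- orange: (402,278), excluded

The four white ones are the match.

```bash
cat >> h.py <<'E'
def blobs(c,mask,amin=25):
    n,l,s,ce=cv2.connectedComponentsWithStats(mask.astype(np.uint8))
    out=[]
    for i in range(1,n):
        if s[i,4]<amin: continue
        v,u=np.nonzero(l==i); p=px2w(c,u,v); ok=c['z_map'][v,u]>0; p=p[ok]
        if len(p)<10: continue
        out.append((ce[i],s[i,4],p))
    return out
def rect(p,zmin=None):
    """top-surface rectangle: centre, long-axis yaw deg, size"""
    z=np.percentile(p[:,2],85) ; q=p[abs(p[:,2]-z)<.006]
    (cx,cy),(w,h),a=cv2.minAreaRect((q[:,:2]*1000).astype(np.float32))
    if w<h: a+=90; w,h=h,w
    a=(a+90)%180-90
    if a<0:a+=180
    return np.round([cx,cy,z*1000],1),round(a,1),np.round([w,h],1)
def hsv(c): return cv2.cvtColor(c['image'],cv2.COLOR_BGR2HSV)
E
python3 - <<'E'
from h import *
np.set_printoptions(precision=4,suppress=True)
for n in ['top','scene']:
    c=cap(n); h=hsv(c); H,S,V=[h[...,i].astype(int) for i in range(3)]
    yy,xx=np.mgrid[:400,:640]; P=px2w(c,xx,yy); ok=(c['z_map']>0)&(P[...,0]>.2)&(P[...,0]<.85)&(abs(P[...,1])<.55)
    print(n)
    for name,m in dict(white=(S<45)&(V>135)&(P[...,2]<.05)&(P[...,2]>.008),red=((H<8)|(H>172))&(S>150),wood=(H>8)&(H<25)&(S>90),blue=(H>100)&(H<130)&(S>110)).items():
        for ce,a,p in blobs(c,m&ok):
            print(name,ce.round(),a,*rect(p), 'med',np.median(p,0))
    # dark runners / kiln housing
    m=ok&(P[...,2]>.122)&(P[...,2]<.14)
    for ce,a,p in blobs(c,m,300): print('roof',ce.round(),a,*rect(p))
    m=ok&(P[...,2]>.012)&(P[...,2]<.026)&(V<75)&(P[...,1]>-.15)&(P[...,1]<.2)&(P[...,0]<.72)
    for ce,a,p in blobs(c,m,40): print('run',ce.round(),a,*rect(p))
E
```

```text
top
red [254. 123.] 201 [774.9  62.9  20.8] 83.7 [102.1  20.7] med [0.7748 0.0629 0.0174]
red [213. 216.] 27 [471.7 163.6 116. ] 45.8 [13.2 11.8] med [0.4708 0.163  0.1139]
wood [181. 115.] 56 [767.2 261.6 122. ] 85.2 [20.9 19.5] med [0.7673 0.26   0.1185]
wood [352. 171.] 1682 [ 616.8 -234.6   14.9] 93.1 [184.9 107.8] med [ 0.6163 -0.2348  0.0118]
wood [238. 180.] 137 [579.9 101.9  66.2] 179.5 [117.8   9.6] med [0.5863 0.1024 0.0639]
wood [402. 277.] 353 [ 294.  -366.3   26. ] 19.1 [117.3  22.3] med [ 0.2945 -0.3668  0.023 ]
roof [164. 179.] 8260 [580.7 298.  132.1] 179.9 [300.  222.2]
run [249. 158.] 333 [664.4  78.   20.3] 89.5 [196.4  18.7]
run [250. 212.] 327 [493.9  71.1  20.8] 88.8 [186.   16.1]
scene
white [300. 169.] 99 [ 415.4 -299.6   26.6] 97.1 [110.5  15.6] med [ 0.4157 -0.2971  0.0254]
white [276. 184.] 124 [ 519.9 -308.9   26.5] 88.5 [114.9  15.4] med [ 0.5201 -0.3051  0.0255]
white [337. 185.] 116 [ 413.7 -158.8   26.6] 83.7 [113.4  17.3] med [ 0.4144 -0.1546  0.0255]
white [315. 203.] 147 [ 520.  -161.5   26.6] 96.2 [112.   17.9] med [ 0.5201 -0.1588  0.0251]
red [43
[... 245 characters left out ...]
58  0.0238]
wood [273. 217.] 1910 [ 618.  -230.6   14.5] 92.6 [190.6 112.1] med [ 0.6238 -0.2238  0.0128]
wood [387. 249.] 248 [582.5 105.9  66.8] 179.7 [120.5  12.7] med [0.5884 0.1067 0.0651]
wood [279. 267.] 224 [744.  -97.7  17.1] 80.6 [101.4  15.4] med [ 0.7462 -0.0935  0.015 ]
wood [419. 330.] 169 [768.4 264.2 122.2] 168.1 [21.9 21. ] med [0.7711 0.2646 0.1206]
wood [236. 372.] 1997 [ 807.1 -338.9 -745.6] 90.1 [420.8  85.2] med [ 0.8043 -0.3513 -0.7487]
roof [478. 279.] 13992 [582.8 299.4 132.8] 179.7 [302.5 220.4]
run [377. 228.] 211 [497.4  31.9  20.7] 90.5 [102.3  17.3]
run [409. 246.] 50 [504.3 127.4  18.8] 90.9 [60.5  5.6]
run [358. 279.] 556 [666.9  75.2  20.4] 89.8 [187.1  17.8]
```

Request:
{"name": "carry_out", "arguments": {"series": [[0.032,-0.049,0.005,-7.7,0],[0.032,-0.049,0.005,-7.7,0],[0.032,-0.049,0.005,-7.7,0],[0.032,-0.049,0.005,-7.7,0],[0.032,-0.049,0.005,-7.7,0],[0.032,-0.049,0.005,-7.7,0],[0.032,-0.049,0,-7.7,0],[0.032,-0.049,0,-7.7,0],[0.032,-0.049,0,-7.7,0],[0.036,-0.052,0,-8.0,0],[0,0,0,0,0]]}}

```text
time_s: 2.48
tool_pos: [0.4736, 0.1626, 0.2565]
ee_rot: [-0.0, -0.704, 0.71, -0.0]
force: [-0.1, 0.6, 1.0]
finger_gap: 0.0875
grip_force: 0.0
```

Run:
```python
from h import *
np.set_printoptions(precision=4,suppress=True)
c=cap('wrist','w1.png'); print(-c['R'].T@c['t'], c['R'][2])
s=env.sense(); print(s['tool_pos'],s['ee_rot'],s['q'])
h=hsv(c); H,S,V=[h[...,i].astype(int) for i in range(3)]
for name,m in dict(red=((H<8)|(H>172))&(S>150),wood=(H>8)&(H<25)&(S>90),blue=(H>100)&(H<130)&(S>110)).items():
    for ce,a,p in blobs(c,m,60): print(name,ce.round(),a,*rect(p),p.min(0),p.max(0))
for t in ['bolt_knob','tray_handle']: print(t,[(r['position'],r['conf']) for r in spotter.spot_in('wrist',t)])
```

```text
[0.4716 0.0909 0.4153] [ 0.0029  0.2649 -0.9643]
[0.4728 0.1641 0.2565] [-0.0001 -0.7056  0.7086  0.    ] [ 0.7274  0.0485 -0.3157 -0.     -1.2067 -0.7317]
red [67. 88.] 2400 [775.5  65.7  19.4] 84.3 [107.1  24.2] [0.7589 0.0122 0.0044] [0.7918 0.1196 0.022 ]
red [323. 187.] 344 [471.7 165.3 116.1] 167.1 [17.  15.9] [0.4597 0.1568 0.0179] [0.4801 0.1894 0.1175]
wood [219. 123.] 1287 [580.9 103.4  66. ] 179.6 [120.1  12.6] [0.5209 0.0968 0.0112] [0.6588 0.1132 0.0679]
wood [131. 203.] 89 [670.9 186.4  88.4] 178.7 [41.6  2.2] [0.6501 0.1849 0.0696] [0.6957 0.1876 0.0894]
wood [269. 203.] 214 [547.7 186.7  88.3] 180.0 [154.8   2.2] [0.4658 0.1856 0.0731] [0.6251 0.1878 0.0897]
wood [143. 276.] 1018 [519.  134.1 343.4] 86.4 [16.4  3.1] [0.5176 0.1259 0.3267] [0.5211 0.1428 0.3453]
wood [501. 276.] 1028 [424.9 134.6 343.6] 91.5 [16.3  3.2] [0.4232 0.1263 0.328 ] [0.4264 0.1434 0.3461]
wood [485. 323.] 4077 [436.6 137.4 351.9] 179.9 [84.9  7.6] [0.3941 0.1336 0.3046] [0.479  0.1719 0.3571]
blue [221. 193.] 3043 [580.7 180.4  86. ] 179.8 [201.7   8.4] [0.4799 0.176  0.0117] [0.6816 0.1849 0.0879]
bolt_knob [([0.4636, 0.1592, 0.0665], 0.78), ([0.5848, 0.1793, 0.065], 0.36)]
tray_handle [([0.5881, 0.1786, 0.0657], 0.89)]
```

View pics/w1.png

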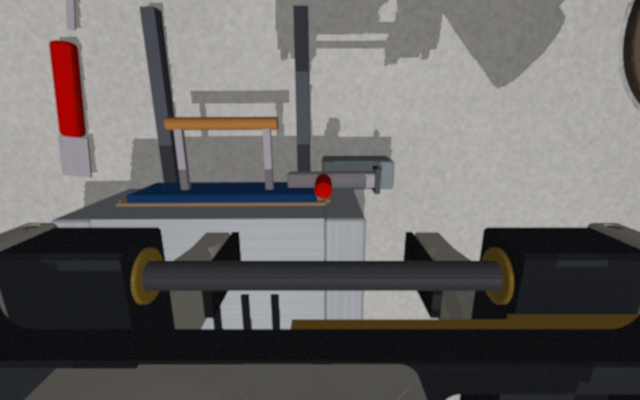

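The wrist view shows the red knob at (323,187), the handle at (219,123) and the door plate at (221,193). This agrees with the other two views: knob at (0.472, 0.165), top at 0.116.

Request:
{"name": "carry_out", "arguments": {"series": [[-0.001,0.001,-0.06,0,0],[0,0,-0.06,0,0],[0,0,-0.04,0,0],[0,0,-0.012,0,0],[0,0,0,0,215],[0,0,0,0,215],[0,0,0,0,215],[0,0,0,0,215],[0,0,0,0,255],[0,0,0,0,255]], "grip_force": 20}}

```text
time_s: 3.88
tool_pos: [0.4711, 0.167, 0.0847]
ee_rot: [0.0, -0.707, 0.707, 0.0]
force: [-0.9, -0.8, -0.5]
finger_gap: 0.0333
grip_force: 0.0
```

Request:
{"name": "carry_out", "arguments": {"series": [[0,0,0,0,255],[0,0,0,0,255],[0,0,0,0,255],[-0.015,0,0,0,255],[-0.015,0,0,0,255],[-0.012,0,0,0,255],[-0.008,0,0,0,255],[0,0,0,0,255],[0,0,0,0,255]]}}

```text
time_s: 5.0
tool_pos: [0.4263, 0.1687, 0.0857]
ee_rot: [-0.004, 0.708, -0.706, 0.002]
force: [36.4, -9.4, -20.1]
finger_gap: 0.0173
grip_force: 20.0
```

Request:
{"name": "carry_out", "arguments": {"series": [[0.004,0,0,0,255],[0,0,0,0,170],[0,0,0,0,170],[0,0,0,0,170],[0,0,0.06,0,100],[0,0,0.06,0,0],[0,-0.01,0.05,0,0],[0,0,0,0,0]]}}

```text
time_s: 6.0
tool_pos: [0.4263, 0.1578, 0.2587]
ee_rot: [-0.004, 0.707, -0.707, 0.0]
force: [0.3, 0.3, -0.6]
finger_gap: 0.0634
grip_force: 0.0
```

Run:
```python
from h import *
np.set_printoptions(precision=4,suppress=True)
c=cap('wrist','w2.png'); s=env.sense(); print(s['tool_pos'])
h=hsv(c); H,S,V=[h[...,i].astype(int) for i in range(3)]
for ce,a,p in blobs(c,((H<8)|(H>172))&(S>150),60): print(ce.round(),a,*rect(p))
u,v=map(int,w2px(c,[.42,.165,.1]));print(u,v)
yy,xx=np.mgrid[:400,:640]; P=px2w(c,xx,yy)
m=(P[...,0]>.36)&(P[...,0]<.48)&(P[...,1]>.12)&(P[...,1]<.186)&(P[...,2]>.03)&(P[...,2]<.125)
for x in np.arange(.36,.48,.008):
    q=P[m&(abs(P[...,0]-x)<.004)]; 
    if len(q): print(round(x,3),q[:,2].max().round(4),q[q[:,2]>q[:,2].max()-.006][:,1].mean().round(4))
a=c['image'][max(0,v-90):v+90,max(0,u-120):u+120]; cv2.imwrite('pics/w2c.png',cv2.resize(a,None,fx=2.5,fy=2.5))
```

```text
[0.4252 0.1574 0.2562]
[33. 89.] 2427 [774.8  65.1  19.4] 84.3 [106.9  22.9]
[322. 190.] 332 [425.8 165.1 115.9] 89.6 [15.8 15.7]
327 189
0.36 0.0706 0.1657
0.368 0.0715 0.1655
0.376 0.0715 0.1657
0.384 0.0716 0.1658
0.392 0.0715 0.1657
0.4 0.071 0.1656
0.408 0.0762 0.1658
0.416 0.1159 0.1653
0.424 0.1172 0.1652
0.432 0.1172 0.1653
0.44 0.0714 0.1652
0.448 0.0719 0.1659
0.456 0.0712 0.1655
0.464 0.0754 0.1677
0.472 0.0878 0.1858
```

View pics/w2c.png

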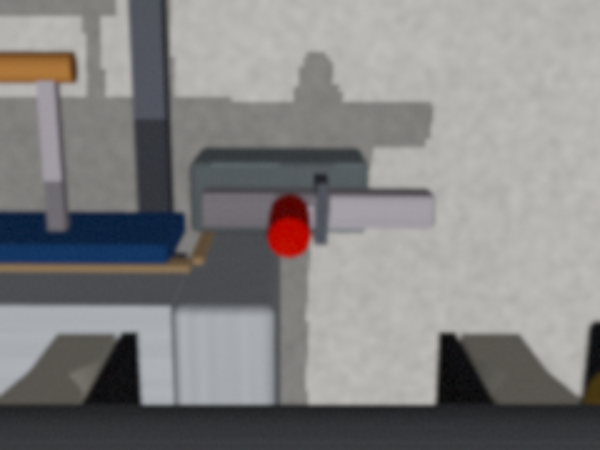

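The bolt moved 46 mm and stopped at its end stop. In the crop its bar end at (205,210) is clear of the door plate edge at (183,235). Next, hook the handle from behind with shut fingers, since the gripper body would hit the kiln face in a pinch.

Request:
{"name": "carry_out", "arguments": {"series": [[0.05,-0.01,0,0,255],[0.05,-0.01,0,0,255],[0.055,-0.009,0,0,255],[0,0,-0.03,0,255],[0,0,-0.03,0,255],[0,0,0,0,255],[0,0,0,0,255],[0,0,0,0,255],[0,0,0,0,255],[0,0,-0.04,0,255],[0,0,-0.05,0,255],[0,0,-0.04,0,255],[0,0,-0.024,0,255],[0,0,0,0,255]]}}

```text
time_s: 7.8
tool_pos: [0.5791, 0.1276, 0.0393]
ee_rot: [-0.002, -0.707, 0.707, 0.0]
force: [-0.1, -0.4, 0.5]
finger_gap: 0.0005
grip_force: 0.0
```

Request:
{"name": "carry_out", "arguments": {"series": [[0,-0.01,0,0,255],[0,-0.02,0,0,255],[0,-0.025,0,0,255],[0,-0.025,0,0,255],[0,-0.025,0,0,255],[0,-0.025,0,0,255],[0,-0.025,0,0,255],[0,-0.02,0,0,255],[0,-0.01,0,0,255],[0,-0.004,0,0,255],[0,0,0,0,255]]}}

```text
time_s: 9.18
tool_pos: [0.5801, -0.0611, 0.0407]
ee_rot: [-0.0, -0.707, 0.707, -0.0]
force: [0.7, -0.8, 0.1]
finger_gap: 0.0006
grip_force: 0.0
```

Request:
{"name": "carry_out", "arguments": {"series": [[0,-0.004,0,0,255],[0,-0.004,0,0,255],[0,-0.004,0,0,255],[0,0,0,0,255]]}}

```text
time_s: 9.68
tool_pos: [0.5802, -0.0689, 0.0406]
ee_rot: [0.002, -0.707, 0.707, 0.001]
force: [-5.2, 27.0, 6.3]
finger_gap: 0.0004
grip_force: 13.4
```

Request:
{"name": "carry_out", "arguments": {"series": [[0,0.01,0,0,255],[0,0,0.06,0,160],[0,0.02,0.06,0,160],[0,0.05,0.04,0,160],[0,0.05,0.04,0,160],[0,0.05,0.03,0,160],[0,0.03,0,0,160],[0,0,0,0,160]]}}

```text
time_s: 10.68
tool_pos: [0.5799, 0.136, 0.2678]
ee_rot: [0.0, 0.708, -0.706, 0.0]
force: [0.7, 0.2, -0.8]
finger_gap: 0.0327
grip_force: 0.0
```

```bash
cat >> h.py <<'E'
def bars(c,zlo,zhi,box):
    h=hsv(c); H,S,V=[h[...,i].astype(int) for i in range(3)]
    yy,xx=np.mgrid[:400,:640]; P=px2w(c,xx,yy)
    ok=(c['z_map']>0)&(P[...,0]>box[0])&(P[...,0]<box[1])&(P[...,1]>box[2])&(P[...,1]<box[3])&(P[...,2]>zlo)&(P[...,2]<zhi)
    for n,m in dict(white=(S<40)&(V>120),blue=(H>95)&(H<130)&(S>90)).items():
        for ce,a,p in blobs(c,m&ok,80): print(n,ce.round(),a,*rect(p))
E
python3 - <<'E'
from h import *
np.set_printoptions(precision=4,suppress=True)
s=env.sense(); print(s['tool_pos'],s['finger_gap'])
for n in ['wrist','top','scene']:
    c=cap(n,n+'3.png');print(n)
    bars(c,.05,.085,(.46,.7,-.05,.2)); bars(c,.012,.035,(.3,.75,-.45,-.05))
    for r in spotter.spot_in(n,'glazed0'): print('gl',np.array(r['position']),round(r['conf'],2))
    h=hsv(c); H,S,V=[h[...,i].astype(int) for i in range(3)]
    for ce,a,p in blobs(c,(H>8)&(H<25)&(S>90),60):
        r=rect(p)
        if 100<r[2][0]<210: print('wood',*r)
E
```

```text
[0.5799 0.136  0.2678] 0.032720026466386
wrist
white [274.  13.] 233 [628.7 -30.9  63.5] 90.4 [24.2  8.4]
white [367.  13.] 227 [532.9 -31.1  63.2] 89.4 [24.7  8.1]
blue [322.  43.] 1552 [579.3  -3.4  84. ] 1.2 [199.4   9. ]
blue [255. 129.] 2460 [654.5  88.3  67.3] 89.5 [118.2  24.1]
gl [0.7784 0.0929 0.0168] 0.69
gl [0.6563 0.0866 0.0655] 0.6
wood [541.   18.2  58.8] 179.9 [112.5   1.7]
top
blue [244. 157.] 329 [653.2  87.3  67.8] 91.5 [116.3  24.3]
white [381. 202.] 259 [ 516.  -316.4   26.9] 88.3 [110.9  19.6]
white [378. 237.] 317 [ 412.4 -304.7   26.4] 97.8 [118.4  23. ]
white [336. 239.] 227 [ 408.9 -176.1   26.5] 84.3 [91.5 21.8]
gl [0.6521 0.0832 0.0688] 0.93
gl [ 0.5184 -0.162   0.0266] 0.43
wood [ 616.6 -234.8   14.9] 92.5 [185.2 107.7]
wood [579.7 -87.8  66.6] 180.0 [113.7  11.7]
wood [577.6 129.5  53. ] 179.7 [124.3  11. ]
wood [559.4  47.7  51.9] 0.1 [157.5   8.6]
wood [ 293.8 -366.4   26.5] 19.0 [117.7  23.1]
scene
blue [346. 231.] 482 [583.   -1.7  80.4] 178.0 [201.1   9. ]
blue [366. 267.] 622 [656.5  90.7  68. ] 89.1 [116.2  25.1]
white [300. 169.] 181 [ 414.6 -303.4   26.6] 96.6 [118.6  25.7]
white [332. 182.] 128 [ 410.2 -174.9   26.6] 86.0 [86.1 24.3]
white [274. 184.] 173 [ 517.9 -311.5   26.3] 88.9 [112.7  24.5]
gl [0.663  0.0943 0.0672] 0.61
wood [-590.4 -105.5  189.9] 12.2 [123.8  56.2]
wood [ 15.5 151.1 332.7] 101.8 [102.9  35.4]
wood [ -2.   59.9 263.5] 172.6 [129.9  35.4]
wood [ 297.3 -362.6   26.3] 18.8 [116.3  22.9]
wood [  614.4 -1877.9  -582.1] 84.4 [130.3  71.4]
wood [ 618.6 -230.    14.5] 93.7 [191.1 112.8]
wood [582.1 -83.1  66.4] 178.9 [120.   12.4]
wood [582.8  15.4  59.8] 179.5 [202.7  10.6]
wood [558.1  51.6  53. ] 179.7 [153.2  13.3]
wood [558.1 132.6  53.3] 179.7 [150.4  12.1]
wood [584.2 166.5  60.7] 0.6 [201.5   8.1]
wood [744.1 -98.4  17.5] 79.4 [100.6  14.5]
```

View pics/wrist3.png

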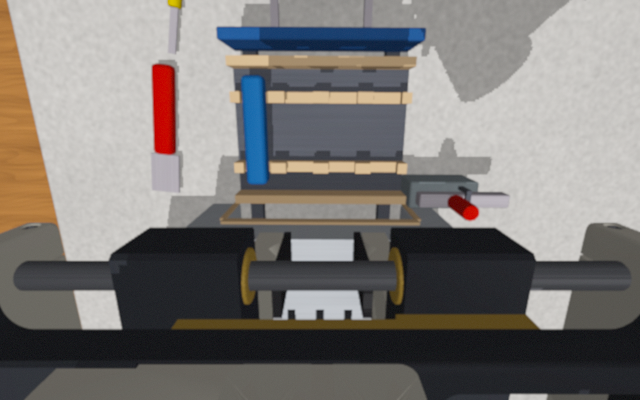

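One blue bar, at pixel (255,129), lies in lane 0 at (0.655, 0.089) with its top at 0.066 to 0.067. The other lanes are empty.

Request:
{"name": "carry_out", "arguments": {"series": [[0.038,-0.024,-0.03,0,120],[0.037,-0.023,-0.04,0,120],[0,0,-0.05,0,120],[0,0,-0.05,0,120],[0,0,-0.04,0,120],[0,0,-0.019,0,120],[0,0,0,0,255],[0,0,0,0,255],[0,0,0,0,255],[0,0,0,0,255],[0,0,0,0,255]], "grip_force": 25}}

```text
time_s: 12.35
tool_pos: [0.6562, 0.0878, 0.0409]
ee_rot: [-0.001, 0.707, -0.707, 0.001]
force: [-0.5, 0.5, 6.3]
finger_gap: 0.0237
grip_force: 25.0
```

Request:
{"name": "carry_out", "arguments": {"series": [[0,0,0,0,160],[0,0,0,0,160],[0,0,0.007,0,160],[0,0,0,0,255],[0,0,0,0,255],[0,0,0,0,255],[0,0,0,0,255],[0,0,0.03,0,255],[0,0,0.05,0,255],[0,0,0.05,0,255],[0,0,0,0,255]]}}

```text
time_s: 13.72
tool_pos: [0.6571, 0.088, 0.1802]
ee_rot: [-0.003, 0.707, -0.707, 0.002]
force: [-0.1, 0.4, -2.3]
finger_gap: 0.0238
grip_force: 2.5
```

Request:
{"name": "carry_out", "arguments": {"series": [[0,0,0,0,255],[0,0,0,0,255],[0,0,0,0,255]], "grip_force": 30}}

```text
time_s: 14.1
tool_pos: [0.6545, 0.0872, 0.1744]
ee_rot: [-0.001, -0.707, 0.707, 0.001]
force: [0.1, -0.6, -0.7]
finger_gap: 0.0236
grip_force: 30.0
```

Run:
```python
from h import *
s=env.sense(); print(s['tool_pos'],s['finger_gap'],s['grip_force'],s['force'])
c=cap('wrist'); bars(c,.1,.25,(.5,.75,-.1,.25))
c=cap('scene'); bars(c,.1,.25,(.5,.75,-.1,.25)); bars(c,.012,.035,(.3,.75,-.45,-.05))
c=cap('top'); bars(c,.1,.25,(.5,.75,-.1,.25)); bars(c,.012,.035,(.3,.75,-.45,-.05))
```

```text
[0.65448415 0.08720451 0.17440969] 0.02358792915435583 29.99962627887726 [ 0.12772182 -0.5922011  -0.74581166]
white [504. 397.] 110 [509.2 235.1 131. ] 178.7 [17.8  5.9]
blue [322. 199.] 6272 [653.   57.  194.9] 89.5 [58.7 24.3]
blue [322. 305.] 1314 [653.  109.2 194.9] 178.4 [23.6 19. ]
white [436. 257.] 2014 [596.4 220.5 132.6] 0.0 [192.4  58.7]
white [413. 293.] 433 [714.  221.6 132.3] 90.4 [56.2 33.6]
blue [384. 232.] 385 [655.8 121.1 195.8] 91.9 [55.3 22.3]
white [300. 169.] 191 [ 414.7 -301.8   26.5] 97.4 [118.  27.]
white [329. 181.] 108 [ 409.8 -183.1   26.6] 83.1 [71.1 23.3]
white [276. 185.] 210 [ 518.9 -310.7   26.1] 86.9 [120.5  24. ]
white [309. 201.] 167 [ 519.5 -174.6   26.6] 96.4 [98.4 25.1]
white [193. 166.] 1741 [615.1 218.8 132.2] 180.0 [230.3  62.4]
white [333. 203.] 249 [ 516.5 -169.5   26.3] 97.5 [112.3  22.3]
white [379. 202.] 286 [ 516.2 -313.3   26.3] 88.5 [116.6  19.3]
white [378. 237.] 326 [ 412.4 -304.    26.3] 97.7 [118.1  23.1]
white [335. 239.] 226 [ 410.5 -165.8   26.3] 83.1 [111.4  22.5]
```

Request:
{"name": "carry_out", "arguments": {"series": [[-0.005,-0.04,0,0.5,255],[-0.006,-0.05,0,0.5,255],[-0.006,-0.05,0,0.5,255],[-0.006,-0.05,0,0.5,255],[-0.006,-0.05,0,0.5,255],[-0.005,-0.05,0,0.5,255],[-0.003,-0.03,-0.03,0,255],[0,0,-0.05,0,255],[0,0,-0.04,0,255],[0,0,-0.025,0,255],[0,0,0,0,255]]}}

```text
time_s: 15.62
tool_pos: [0.6164, -0.2324, 0.0285]
ee_rot: [0.001, 0.725, -0.689, -0.002]
force: [1.5, -0.3, -0.8]
finger_gap: 0.0237
grip_force: 30.0
```

Request:
{"name": "carry_out", "arguments": {"series": [[0,0,-0.006,0,255],[0,0,-0.0045,0,255],[0,0,0,0,200],[0,0,0,0,150],[0,0,0,0,130],[0,0,0,0,130],[0,0,0.05,0,130],[0,0,0.06,0,130],[-0.03,0.02,0.06,-0.5,130],[-0.05,0.03,0.05,-0.5,130],[-0.05,0.03,0.03,-1.0,130],[-0.018,0.04,0,-1.0,130],[0,0,0,0,130]]}}

```text
time_s: 17.25
tool_pos: [0.484, -0.1201, 0.2548]
ee_rot: [-0.001, 0.708, -0.706, 0.001]
force: [0.3, -0.1, 0.2]
finger_gap: 0.0429
grip_force: 0.0
```

Run:
```python
from h import *
s=env.sense(); print(s['tool_pos'],s['ee_rot'],s['finger_gap'])
c=cap('wrist','w4.png'); bars(c,.012,.055,(.3,.75,-.45,-.05))
```

```text
[ 0.48395397 -0.12006046  0.25484879] [-0.00144885  0.70783992 -0.70637093  0.00081164] 0.042863831213744284
white [292.  25.] 981 [ 517.4 -281.    25.4] 89.2 [51.6 20.8]
white [390.  29.] 1091 [ 408.4 -277.6   25.3] 97.8 [60.7 21.4]
white [358. 114.] 2107 [ 441.  -183.9   25.2] 82.6 [119.5  24.1]
white [294. 129.] 2017 [ 517.4 -166.1   25.3] 96.7 [119.5  23.9]
blue [204.  69.] 2608 [ 616.1 -232.1   37.4] 93.2 [117.8  22.4]
```

View pics/w4.png

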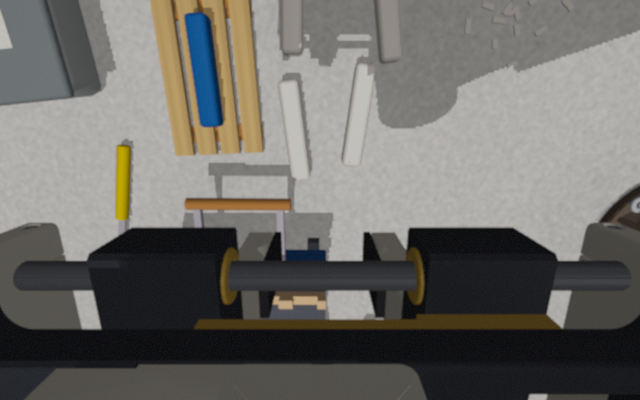

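The blue bar lies flat on the board at (204,69). The white bar at (358,114) has been knocked aside to (0.441, -0.184). I'll grasp the one at (294,129) first.

Request:
{"name": "carry_out", "arguments": {"series": [[0.017,-0.023,-0.04,3.3,130],[0.0164,-0.023,-0.05,3.3,130],[0,0,-0.06,0,130],[0,0,-0.05,0,130],[0,0,-0.035,0,130],[0,0,-0.013,0,130],[0,0,0,0,130],[0,0,0,0,255],[0,0,0,0,255],[0,0,0,0,255],[0,0,0,0,255],[0,0,0,0,255]], "grip_force": 30}}

```text
time_s: 18.8
tool_pos: [0.5191, -0.1677, 0.0066]
ee_rot: [-0.001, 0.747, -0.665, 0.001]
force: [-1.5, 1.0, 7.9]
finger_gap: 0.0239
grip_force: 30.0
```

Request:
{"name": "carry_out", "arguments": {"series": [[0,0,0.04,0,255],[0,0,0.06,0,255],[0,0,0.06,0,255],[0.023,0.043,0,-1.2,255],[0.023,0.043,0,-1.2,255],[0.023,0.043,0,-1.2,255],[0.023,0.043,0,-1.2,255],[0.023,0.043,0,-1.0,255],[0.0226,0.042,0,-0.9,255],[0,0,-0.05,0,255],[0,0,-0.04,0,255],[0,0,0,0,255]]}}

```text
time_s: 20.3
tool_pos: [0.6532, 0.0886, 0.072]
ee_rot: [-0.003, -0.706, 0.708, 0.002]
force: [-0.4, -0.5, -1.2]
finger_gap: 0.0242
grip_force: 30.0
```

```bash
cat >> h.py <<'E'
def look(box=(.46,.7,-.02,.2),zlo=.05,zhi=.14):
    s=env.sense(); q=s['ee_rot']; print(s['time_s'],s['tool_pos'].round(4),'yaw',round(float(np.degrees(2*np.arctan2(q[2],q[1])))%180,2),s['finger_gap'],s['grip_force'],s['force'].round(1))
    c=cap('wrist'); bars(c,zlo,zhi,box); return c
E
python3 -c "
from h import *
c=look(); cv2.imwrite('pics/w5.png',c['image'])"
```

```text
20.3 [0.6532 0.0886 0.072 ] yaw 89.88 0.02423439874609171 29.998643696308136 [-0.4 -0.5 -1.2]
white [322. 199.] 5942 [651.8  59.4  90.4] 89.9 [58.4 23.8]
white [322. 305.] 1307 [651.7 112.3  90.3] 176.1 [24.2 19.3]
blue [447.  54.] 15082 [597.3  -7.6  86. ] 179.8 [169.1  12.2]
```

View pics/w5.png

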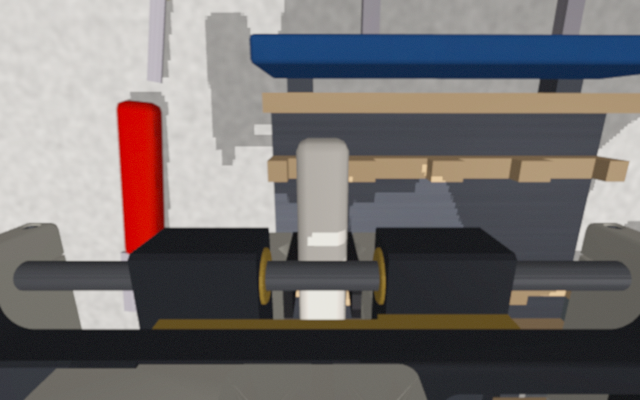

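```bash
cat >> h.py <<'E'
def teeth(c,ylo=.035,yhi=.065):
    yy,xx=np.mgrid[:400,:640]; P=px2w(c,xx,yy)
    m=(c['z_map']>0)&(P[...,1]>ylo)&(P[...,1]<yhi)&(P[...,0]>.46)&(P[...,0]<.7)&(P[...,2]>.0495)&(P[...,2]<.058)
    b=np.histogram(P[m][:,0],bins=np.arange(.46,.7,.002))[0]; on=b>6
    e=np.flatnonzero(np.diff(np.r_[0,on,0])); x=.46+e*.002; print('teeth',[(round(a,3),round(d,3)) for a,d in zip(x[::2],x[1::2])])
E
python3 -c "
from h import *
c=cap('wrist'); teeth(c)
c=cap('top'); teeth(c,.035,.065); teeth(c,.115,.145)
c=cap('scene'); teeth(c,.115,.145)"
```

```text
teeth [(np.float64(0.478), np.float64(0.492)), (np.float64(0.52), np.float64(0.542)), (np.float64(0.57), np.float64(0.59)), (np.float64(0.62), np.float64(0.64)), (np.float64(0.67), np.float64(0.684))]
teeth []
teeth []
teeth [(np.float64(0.49), np.float64(0.492)), (np.float64(0.68), np.float64(0.682))]
```

Request:
{"name": "carry_out", "arguments": {"series": [[0.0035,0,-0.01,0,255],[0,0,-0.01,0,255],[0,0,-0.003,0,255],[0,0,0,0,165],[0,0,0,0,165],[0,0,0,0,165],[0,0,0.03,0,165],[0,0,0.05,0,160],[0,0,0.05,0,150],[0,0.03,0.05,0,150],[0,0.02,0.02,0,150],[0,0,0,0,150]]}}

```text
time_s: 22.0
tool_pos: [0.6602, 0.1408, 0.2549]
ee_rot: [0.002, -0.707, 0.707, -0.001]
force: [0.1, -0.6, -0.7]
finger_gap: 0.036
grip_force: 0.0
```

```bash
python3 -c "
from h import *
c=look(); teeth(c)
bars(cap('top'),.012,.055,(.3,.75,-.45,-.05))
bars(cap('scene'),.012,.08,(.3,.75,-.45,.2))"
```

```text
22.0 [0.6602 0.1408 0.2549] yaw 89.98 0.036032714456497014 0.0 [ 0.1 -0.6 -0.7]
white [324. 127.] 2446 [657.8  90.6  67.2] 89.8 [117.6  23.5]
white [322. 245.] 852 [660.  193.9 131.3] 180.0 [64.7 12.2]
blue [405.  28.] 4596 [580.2  -7.1  86. ] 179.6 [201.5  12.6]
teeth [(np.float64(0.478), np.float64(0.492)), (np.float64(0.522), np.float64(0.542)), (np.float64(0.572), np.float64(0.59)), (np.float64(0.622), np.float64(0.64)), (np.float64(0.672), np.float64(0.684))]
white [379. 202.] 284 [ 516.1 -312.4   26.7] 88.7 [119.6  19.3]
white [337. 229.] 327 [ 439.8 -184.3   26.3] 83.5 [118.   23.5]
white [378. 237.] 321 [ 412.3 -304.    26.8] 97.6 [117.5  23.2]
blue [352. 170.] 240 [ 614.7 -233.5   39. ] 92.9 [114.   19.8]
white [313. 179.] 394 [ 421.7 -243.    26.6] 82.8 [244.6  47.1]
white [276. 185.] 205 [ 518.9 -309.4   26.5] 88.4 [121.7  22.1]
white [370. 268.] 349 [660.6 101.4  68.2] 91.3 [99.6 21.4]
blue [273. 212.] 369 [ 620.  -227.3   37.8] 93.1 [115.2  21.6]
blue [344. 236.] 519 [ 5.912e+02 -4.000e-01  7.310e+01] 177.0 [185.4   9.5]
```

The white bar is seated in lane 0, with its top level with where the glazed bar's was. Next: the knocked bar.

Request:
{"name": "carry_out", "arguments": {"series": [[-0.031,-0.043,0,-1,150],[-0.031,-0.043,0,-1,150],[-0.031,-0.043,0,-1,150],[-0.031,-0.043,0,-1,140],[-0.031,-0.043,0,-1,130],[-0.031,-0.043,0,-1,130],[-0.031,-0.043,0,-1,130],[0,0,-0.02,0,130],[0,0,0,0,130]]}}

```text
time_s: 23.28
tool_pos: [0.4405, -0.1625, 0.2306]
ee_rot: [-0.001, -0.661, 0.75, 0.001]
force: [0.9, 0.6, -0.7]
finger_gap: 0.0425
grip_force: 0.0
```

```bash
python3 -c "
from h import *
c=look((.3,.75,-.45,-.05),.012,.055)"
```

```text
23.275 [ 0.4405 -0.1625  0.2306] yaw 82.77 0.042515711952945075 0.0 [ 0.9  0.6 -0.7]
white [231.  51.] 2332 [ 517.8 -303.7   25.3] 88.7 [102.   24.5]
white [332.  49.] 2094 [ 412.  -294.    25.3] 98.0 [98.2 24. ]
white [318. 152.] 2133 [ 440.9 -183.8   25.3] 83.0 [118.9  23.9]
blue [154. 130.] 2863 [ 615.9 -232.6   37.3] 93.0 [117.6  22.3]
```

Request:
{"name": "carry_out", "arguments": {"series": [[0,-0.011,-0.05,0,130],[0,-0.01,-0.06,0,130],[0,0,-0.06,0,130],[0,0,-0.04,0,130],[0,0,-0.0145,0,130],[0,0,0,0,130],[0,0,0,0,255],[0,0,0,0,255],[0,0,0,0,255],[0,0,0,0,255],[0,0,0,0,255],[0,0,0.03,0,255],[0,0,0.05,0,255],[0,0,0.06,0,255],[0,0,0.03,0,255],[0,0,0,0,255]]}}

```text
time_s: 25.32
tool_pos: [0.4438, -0.1828, 0.1805]
ee_rot: [0.002, -0.662, 0.75, -0.002]
force: [0.1, -0.0, -1.7]
finger_gap: 0.0236
grip_force: 30.0
```

Request:
{"name": "carry_out", "arguments": {"series": [[0.0236,0.039,0,1,255],[0.0236,0.039,0,1,255],[0.0236,0.039,0,1,255],[0.0236,0.039,0,1,255],[0.0236,0.039,0,1,255],[0.0236,0.039,0,1,255],[0.0236,0.04,0,1,255],[0,0,-0.04,0,255],[0,0,-0.05,0,255],[0,0,0,0,255],[0,0,0,0,255]]}}

```text
time_s: 26.7
tool_pos: [0.6083, 0.0912, 0.0887]
ee_rot: [0.0, -0.707, 0.708, -0.0]
force: [0.9, -0.0, -1.3]
finger_gap: 0.0238
grip_force: 30.0
```

```bash
python3 -c "
from h import *
c=look(); teeth(c)"
```

```text
26.7 [0.6083 0.0912 0.0887] yaw 89.92 0.023758433382954403 29.998299479484558 [ 0.9 -0.  -1.3]
white [238. 178.] 4257 [657.3  59.7  67. ] 89.4 [57.8 24.3]
white [322. 196.] 6231 [606.8  61.  104.9] 89.9 [63.1 23.6]
white [322. 305.] 1302 [606.9 116.1 104.9] 177.9 [24.1 19.3]
blue [377.  54.] 14744 [580.2  -7.4  86.1] 179.9 [202.5  12.1]
teeth [(np.float64(0.478), np.float64(0.492)), (np.float64(0.52), np.float64(0.54)), (np.float64(0.57), np.float64(0.59)), (np.float64(0.622), np.float64(0.64)), (np.float64(0.644), np.float64(0.646)), (np.float64(0.672), np.float64(0.684))]
```

Request:
{"name": "carry_out", "arguments": {"series": [[-0.001,0,-0.015,0,255],[0,0,-0.015,0,255],[0,0,-0.007,0,255],[0,0,0,0,175],[0,0,0,0,175],[0,0,0,0,175],[0,0,0.02,0,175],[0,0,0.04,0,175],[0,0,0.05,0,150],[0,0.02,0.05,0,130],[0,0.03,0.03,0,130],[0,0,0,0,130]]}}

```text
time_s: 28.25
tool_pos: [0.608, 0.1433, 0.244]
ee_rot: [-0.003, 0.707, -0.707, 0.001]
force: [0.2, 0.7, -1.4]
finger_gap: 0.043
grip_force: 0.0
```

```bash
python3 -c "
from h import *
c=look()"
```

```text
28.25 [0.608  0.1433 0.244 ] yaw 90.0 0.042965225519077256 0.0 [ 0.2  0.7 -1.4]
white [274. 125.] 2756 [657.7  90.2  67.2] 89.9 [118.7  23.7]
white [325. 124.] 2600 [604.5  89.1  67.2] 89.6 [118.6  23.1]
white [322. 247.] 1035 [607.7 193.9 131.3] 0.0 [73.2 12.2]
blue [353.  22.] 5102 [579.9  -7.1  86.1] 179.8 [202.2  12.2]
```

Request:
{"name": "carry_out", "arguments": {"series": [[-0.0244,-0.0515,0,1,130],[-0.0244,-0.0515,0,1,130],[-0.0244,-0.0515,0,1,130],[-0.0244,-0.0515,0,1,130],[-0.0244,-0.0515,0,1,130],[-0.0244,-0.0515,0,1,130],[-0.0244,-0.0515,0,1,130],[-0.0244,-0.0515,-0.02,0.8,130],[0,0,0,0,130]]}}

```text
time_s: 29.42
tool_pos: [0.4076, -0.2731, 0.2181]
ee_rot: [0.001, 0.751, -0.66, -0.002]
force: [-0.2, -0.3, -0.0]
finger_gap: 0.043
grip_force: 0.0
```

```bash
python3 -c "
from h import *
c=look((.3,.75,-.45,-.05),.012,.055)"
```

```text
29.425 [ 0.4076 -0.2731  0.2181] yaw 97.37 0.04301554577915405 0.0 [-0.2 -0.3 -0. ]
white [225. 124.] 2454 [ 517.5 -312.6   25.3] 88.5 [119.7  24.3]
white [319. 144.] 2308 [ 413.5 -305.2   25.2] 97.8 [118.2  23.6]
blue [130. 181.] 2613 [ 615.9 -237.4   37.3] 93.1 [109.1  22.6]
```

Request:
{"name": "carry_out", "arguments": {"series": [[0.003,-0.016,-0.05,0.2,130],[0,-0.016,-0.06,0,130],[0,0,-0.05,0,130],[0,0,-0.04,0,130],[0,0,-0.012,0,130],[0,0,0,0,130],[0,0,0,0,255],[0,0,0,0,255],[0,0,0,0,255],[0,0,0,0,255],[0,0,0,0,255],[0,0,0.03,0,255],[0,0,0.05,0,255],[0,0,0.06,0,255],[0,0,0.03,0,255],[0,0,0,0,255]]}}

```text
time_s: 31.48
tool_pos: [0.4158, -0.3032, 0.1819]
ee_rot: [-0.001, 0.754, -0.657, 0.003]
force: [-0.2, 0.6, -1.6]
finger_gap: 0.0237
grip_force: 30.0
```

Request:
{"name": "carry_out", "arguments": {"series": [[0.018,0.0494,0,-1,255],[0.018,0.0494,0,-1,255],[0.018,0.0494,0,-1,255],[0.018,0.0494,0,-1,255],[0.018,0.0494,0,-1,255],[0.018,0.0494,0,-1,255],[0.018,0.0494,0,-1,255],[0.018,0.0494,0,-0.7,255],[0,0,-0.04,0,255],[0,0,-0.05,0,255],[0,0,0,0,255],[0,0,0,0,255]]}}

```text
time_s: 32.98
tool_pos: [0.5591, 0.0925, 0.0898]
ee_rot: [-0.0, 0.708, -0.706, 0.0]
force: [0.2, 0.0, -0.8]
finger_gap: 0.0236
grip_force: 30.0
```

```bash
python3 -c "
from h import *
c=look(); teeth(c)"
```

```text
32.975 [0.5591 0.0925 0.0898] yaw 90.21 0.023584279005833656 29.99887526035309 [ 0.2  0.  -0.8]
white [245. 176.] 4415 [604.4  60.   67. ] 89.5 [61.  24.3]
white [158. 178.] 5116 [656.7  65.4  67. ] 89.9 [69.1 23.7]
white [322. 196.] 6175 [557.8  62.3 104.8] 90.2 [63.  23.5]
white [322. 305.] 1289 [557.7 118.4 104.7] 1.1 [23.7 19.6]
blue [277.  52.] 14729 [580.2  -7.5  86.1] 179.8 [202.8  12.3]
teeth [(np.float64(0.478), np.float64(0.49)), (np.float64(0.52), np.float64(0.54)), (np.float64(0.572), np.float64(0.59)), (np.float64(0.592), np.float64(0.594)), (np.float64(0.62), np.float64(0.64)), (np.float64(0.644), np.float64(0.648)), (np.float64(0.674), np.float64(0.684))]
```

Request:
{"name": "carry_out", "arguments": {"series": [[-0.003,-0.001,-0.015,0,255],[0,0,-0.015,0,255],[0,0,-0.007,0,255],[0,0,0,0,175],[0,0,0,0,175],[0,0,0,0,175],[0,0,0.02,0,175],[0,0,0.04,0,175],[0,0,0.05,0,150],[0,0.02,0.05,0,130],[0,0.03,0.03,0,130],[0,0,0,0,130]]}}

```text
time_s: 34.52
tool_pos: [0.5568, 0.1435, 0.2448]
ee_rot: [-0.003, 0.709, -0.705, 0.001]
force: [-0.1, -0.2, -1.1]
finger_gap: 0.0428
grip_force: 0.0
```

```bash
python3 -c "
from h import *
c=look()"
```

```text
34.525 [0.5568 0.1435 0.2448] yaw 90.3 0.04284856992895388 0.0 [-0.1 -0.2 -1.1]
white [226. 124.] 2803 [657.5  90.5  67.2] 90.1 [118.2  24.3]
white [277. 123.] 2727 [604.6  89.2  67.2] 89.8 [117.7  23.7]
white [325. 124.] 2603 [553.4  89.5  67.2] 90.0 [119.   23.4]
white [321. 246.] 1017 [556.2 194.  131.3] 179.8 [73.5 12.1]
blue [297.  22.] 5065 [579.9  -7.1  86.1] 179.6 [200.5  12.8]
```

Request:
{"name": "carry_out", "arguments": {"series": [[-0.0048,-0.053,0,-0.3,130],[-0.0048,-0.053,0,-0.3,130],[-0.0048,-0.053,0,-0.3,130],[-0.0048,-0.053,0,-0.3,130],[-0.0048,-0.053,0,-0.3,130],[-0.0048,-0.053,0,-0.2,130],[-0.0048,-0.053,0,0,130],[-0.0048,-0.053,-0.02,0,130],[0,0,0,0,130]]}}

```text
time_s: 35.7
tool_pos: [0.5142, -0.2855, 0.2182]
ee_rot: [-0.002, -0.696, 0.718, 0.003]
force: [0.2, 0.2, -0.6]
finger_gap: 0.0428
grip_force: 0.0
```

```bash
python3 -c "
from h import *
c=look((.3,.75,-.45,-.05),.012,.055)"
```

```text
35.7 [ 0.5142 -0.2855  0.2182] yaw 88.2 0.04277332159492928 0.0 [ 0.2  0.2 -0.6]
white [316. 150.] 2219 [ 518.1 -312.2   25.2] 88.4 [118.6  23.3]
blue [230. 205.] 1370 [ 616.9 -249.4   37.2] 93.2 [85.3 21.8]
```

Request:
{"name": "carry_out", "arguments": {"series": [[0.0025,-0.014,-0.05,0.2,130],[0,-0.014,-0.06,0,130],[0,0,-0.05,0,130],[0,0,-0.04,0,130],[0,0,-0.012,0,130],[0,0,0,0,130],[0,0,0,0,255],[0,0,0,0,255],[0,0,0,0,255],[0,0,0,0,255],[0,0,0,0,255],[0,0,0.03,0,255],[0,0,0.05,0,255],[0,0,0.06,0,255],[0,0,0.03,0,255],[0,0,0,0,255]]}}

```text
time_s: 37.75
tool_pos: [0.5209, -0.3109, 0.1832]
ee_rot: [0.002, -0.699, 0.715, -0.003]
force: [0.0, 0.4, -2.9]
finger_gap: 0.0237
grip_force: 30.0
```

Request:
{"name": "carry_out", "arguments": {"series": [[-0.0018,0.0503,0,0.2,255],[-0.0018,0.0503,0,0.2,255],[-0.0018,0.0503,0,0.2,255],[-0.0018,0.0503,0,0.2,255],[-0.0018,0.0503,0,0.2,255],[-0.0018,0.0503,0,0.2,255],[-0.0018,0.0503,0,0.2,255],[-0.0018,0.0503,0,0.2,255],[0,0,-0.04,0,255],[0,0,-0.05,0,255],[0,0,0,0,255],[0,0,0,0,255]]}}

```text
time_s: 39.25
tool_pos: [0.5058, 0.0918, 0.0907]
ee_rot: [0.0, 0.709, -0.705, 0.0]
force: [0.9, -0.2, -0.8]
finger_gap: 0.0238
grip_force: 30.0
```

```bash
python3 -c "
from h import *
c=look(); teeth(c)"
```

```text
39.25 [0.5058 0.0918 0.0907] yaw 90.3 0.023823769532912147 29.998989701271057 [ 0.9 -0.2 -0.8]
white [158. 178.] 5139 [603.7  64.4  67. ] 89.8 [70.  23.9]
white [ 75. 192.] 7200 [657.   72.5  67. ] 89.8 [83.3 25.7]
white [242. 176.] 4329 [553.3  59.9  67.1] 90.1 [60.3 24.2]
white [322. 195.] 6135 [504.4  62.2 104.5] 90.4 [64.7 23.5]
white [ 95. 300.] 798 [655.4 140.8  67.1] 179.5 [21. 16.]
white [322. 305.] 1284 [504.1 118.9 104.5] 178.4 [23.6 20. ]
blue [188.  53.] 13100 [569.9  -7.4  86.2] 179.9 [182.5  12.4]
teeth [(np.float64(0.478), np.float64(0.49)), (np.float64(0.52), np.float64(0.542)), (np.float64(0.57), np.float64(0.594)), (np.float64(0.622), np.float64(0.64)), (np.float64(0.644), np.float64(0.648)), (np.float64(0.678), np.float64(0.684))]
```

Request:
{"name": "carry_out", "arguments": {"series": [[0.001,-0.001,-0.015,-0.2,255],[0,0,-0.015,0,255],[0,0,-0.007,0,255],[0,0,0,0,175],[0,0,0,0,175],[0,0,0,0,175],[0,0,0.02,0,175],[0,0,0.04,0,175],[0,0,0.05,0,150],[0.03,0.02,0.05,0,130],[0.03,0.03,0.03,0,130],[0,0,0,0,130]]}}

```text
time_s: 40.8
tool_pos: [0.5688, 0.1429, 0.245]
ee_rot: [-0.002, 0.708, -0.706, 0.001]
force: [-0.1, 0.4, -0.2]
finger_gap: 0.043
grip_force: 0.0
```

```bash
python3 -c "
from h import *
c=look(); cv2.imwrite('pics/w6.png',c['image'])
bars(cap('top'),.012,.055,(.3,.75,-.45,-.05))"
```

```text
40.8 [0.5688 0.1429 0.245 ] yaw 90.15 0.043016190941174266 0.0 [-0.1  0.4 -0.2]
white [288. 124.] 2655 [604.7  89.3  67.3] 89.8 [118.1  23.7]
white [337. 124.] 2538 [553.5  89.1  67.2] 90.3 [117.8  23.7]
white [384. 124.] 2580 [504.6  87.8  67.1] 90.1 [117.6  24.1]
white [237. 125.] 2752 [657.2  90.6  67.3] 89.7 [118.6  23.3]
white [322. 247.] 1035 [568.3 194.  131.3] 179.9 [73.4 12.1]
blue [310.  23.] 5015 [579.8  -7.2  86.1] 179.9 [202.   12.4]
blue [352. 170.] 246 [ 615.  -232.8   38.5] 92.6 [112.   21.1]
```

View pics/w6.png

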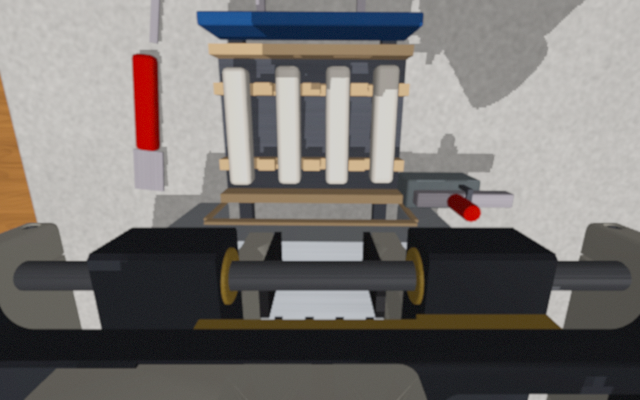

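All four white bars sit in the notches at (237,125), (288,124), (337,124) and (384,124), tops at 67 mm in the camera reading, same as the glazed bar had. Next, push the tray home from in front of the handle.

Request:
{"name": "carry_out", "arguments": {"series": [[0.003,-0.05,0,0,255],[0.003,-0.055,0,0,255],[0.003,-0.055,0,0,255],[0.003,-0.055,0,0,255],[0,-0.043,0,0,255],[0,0,-0.04,0,255],[0,0,-0.06,0,255],[0,0,-0.06,0,255],[0,0,-0.035,0,255],[0,0,-0.009,0,255],[0,0,0,0,255],[0,0,0,0,255]]}}

```text
time_s: 42.4
tool_pos: [0.5792, -0.1171, 0.0405]
ee_rot: [-0.001, 0.708, -0.706, 0.001]
force: [-0.5, 0.7, 0.5]
finger_gap: 0.0006
grip_force: 0.0
```

Request:
{"name": "carry_out", "arguments": {"series": [[0,0.01,0,0,255],[0,0.015,0,0,255],[0,0.02,0,0,255],[0,0.02,0,0,255],[0,0.02,0,0,255],[0,0.02,0,0,255],[0,0.02,0,0,255],[0,0.02,0,0,255],[0,0.02,0,0,255],[0,0.015,0,0,255],[0,0.01,0,0,255],[0,0.006,0,0,255],[0,0,0,0,255]]}}

```text
time_s: 44.02
tool_pos: [0.5777, 0.0793, 0.0385]
ee_rot: [0.0, 0.708, -0.707, -0.0]
force: [0.1, -0.4, -0.0]
finger_gap: 0.0002
grip_force: 0.0
```

Request:
{"name": "carry_out", "arguments": {"series": [[0,0.004,0,0,255],[0,0.003,0,0,255],[0,0.003,0,0,255],[0,0,0,0,255]]}}

```text
time_s: 44.52
tool_pos: [0.5774, 0.0858, 0.0385]
ee_rot: [0.002, 0.707, -0.707, 0.001]
force: [4.0, -16.9, 0.4]
finger_gap: 0.0004
grip_force: 8.4
```

Request:
{"name": "carry_out", "arguments": {"series": [[0,-0.008,0,0,255],[0,0,0.06,0,200],[0,0,0.06,0,100],[-0.03,0,0.05,0,50],[-0.04,0.02,0.045,0,0],[-0.04,0.03,0,0,0],[-0.042,0.033,0,0,0],[0,0,0,0,0],[0,0,0,0,0]]}}

```text
time_s: 45.65
tool_pos: [0.4268, 0.1641, 0.2535]
ee_rot: [-0.001, 0.708, -0.706, -0.0]
force: [0.0, -0.8, -0.2]
finger_gap: 0.0747
grip_force: 0.0
```

Run:
```python
from h import *
s=env.sense(); print(s['tool_pos'],s['finger_gap'])
c=cap('wrist','w7.png')
h=hsv(c); H,S,V=[h[...,i].astype(int) for i in range(3)]
for n,m in dict(red=((H<8)|(H>172))&(S>150),wood=(H>8)&(H<25)&(S>90),blue=(H>100)&(H<130)&(S>110)).items():
    for ce,a,p in blobs(c,m,100): print(n,ce.round(),a,*rect(p))
```

```text
[0.42683616 0.16410791 0.2534939 ] 0.07471659291129269
red [26. 83.] 2595 [775.3  65.4  19.5] 84.3 [106.7  24.4]
red [322. 185.] 338 [426.1 165.2 115.9] 169.5 [16.5 15.6]
wood [175. 120.] 1354 [581.  103.4  66. ] 0.2 [120.4  12.5]
wood [215. 201.] 282 [550.9 186.6  88.4] 179.9 [163.4   2.4]
wood [168. 276.] 930 [466.3 136.  340.4] 90.9 [15.9  2.6]
wood [476. 276.] 939 [384.7 135.6 340.4] 90.9 [16.1  2.7]
wood [466. 323.] 4306 [396.  139.6 348.9] 0.1 [86.   5.1]
blue [184. 190.] 3319 [580.6 180.4  86. ] 179.9 [202.7   8.3]
```

View pics/w7.png

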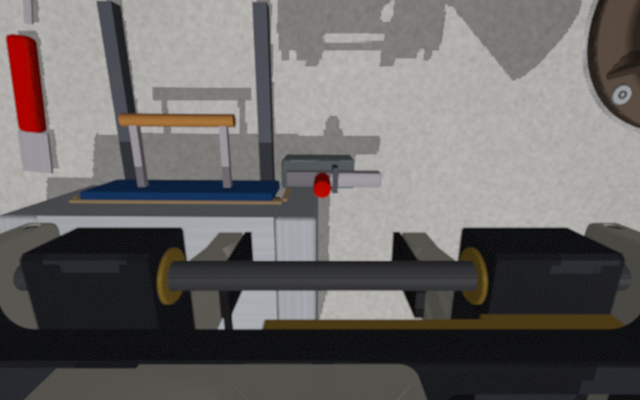

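The handle (175,120) and door plate (184,190) are back exactly where they started, so the tray is home. The knob at (322,185) is at (0.426, 0.165). Now shut the bolt.

Request:
{"name": "carry_out", "arguments": {"series": [[-0.0005,0.001,-0.06,0,0],[0,0,-0.06,0,0],[0,0,-0.036,0,100],[0,0,-0.012,0,200],[0,0,0,0,255],[0,0,0,0,255],[0,0,0,0,255],[0,0,0,0,255],[0,0,0,0,255],[0,0,0,0,255],[0,0,0,0,255],[0,0,0,0,255],[0.01,0,0,0,255],[0.015,0,0,0,255],[0.015,0,0,0,255],[0.005,0,0,0,255],[0,0,0,0,255]], "grip_force": 20}}

```text
time_s: 47.82
tool_pos: [0.4725, 0.1647, 0.0855]
ee_rot: [-0.0, 0.708, -0.707, 0.0]
force: [2.3, -2.1, 3.0]
finger_gap: 0.0176
grip_force: 20.0
```

Request:
{"name": "carry_out", "arguments": {"series": [[0.002,0,0,0,255],[0.002,0,0,0,255],[0,0,0,0,255]]}}

```text
time_s: 48.2
tool_pos: [0.4756, 0.1646, 0.0854]
ee_rot: [0.0, 0.708, -0.706, -0.0]
force: [-1.3, -0.2, 5.8]
finger_gap: 0.0176
grip_force: 20.0
```

Request:
{"name": "carry_out", "arguments": {"series": [[0.002,0,0,0,255],[0.001,0,0,0,255],[0,0,0,0,255]]}}

```text
time_s: 48.58
tool_pos: [0.4773, 0.1645, 0.0854]
ee_rot: [0.001, 0.708, -0.707, -0.001]
force: [-8.7, 2.3, 11.0]
finger_gap: 0.0174
grip_force: 20.0
```

Request:
{"name": "carry_out", "arguments": {"series": [[0,0,0,0,200],[0,0,0,0,150],[0,0,0,0,130],[0,0,0,0,130],[0,0,0.05,0,100],[0,0,0.06,0,50],[0,0,0.06,0,0],[0,0,0,0,0]]}}

```text
time_s: 49.58
tool_pos: [0.4805, 0.1658, 0.2604]
ee_rot: [-0.005, 0.708, -0.706, 0.001]
force: [-0.3, 0.4, -0.9]
finger_gap: 0.0774
grip_force: 0.0
```

Run:
```python
from h import *
s=env.sense(); print(s['time_s'],s['tool_pos'],s['finger_gap'])
c=cap('wrist'); h=hsv(c); H,S,V=[h[...,i].astype(int) for i in range(3)]
for n,m in dict(red=((H<8)|(H>172))&(S>150),wood=(H>8)&(H<25)&(S>90),blue=(H>100)&(H<130)&(S>110)).items():
    for ce,a,p in blobs(c,m,300): print(n,ce.round(),a,*rect(p))
c=cap('scene','s9.png');bars(c,.012,.055,(.3,.75,-.45,-.05))
cv2.imwrite('pics/s9c.png',cv2.resize(c['image'][130:360,190:530],None,fx=2,fy=2))
```

```text
49.575 [0.4805302  0.16583764 0.26041099] 0.0773611710837755
red [78. 81.] 2308 [775.1  65.2  19.4] 84.2 [107.1  23. ]
red [327. 182.] 333 [475.8 165.  115.9] 134.4 [16.7 15.5]
wood [229. 118.] 1315 [580.9 103.9  66. ] 179.5 [120.   13.7]
wood [163. 276.] 957 [520.5 137.4 347.5] 89.8 [16.5  2.5]
wood [481. 276.] 961 [436.7 137.  346.9] 88.2 [16.8  2.6]
wood [470. 323.] 4285 [448.  141.  355.5] 0.5 [85.5  5.7]
blue [228. 187.] 2825 [580.3 180.3  86. ] 179.8 [201.5   8. ]
blue [273. 212.] 369 [ 619.9 -227.3   37.9] 93.9 [113.2  21.9]
```

View pics/s9c.png

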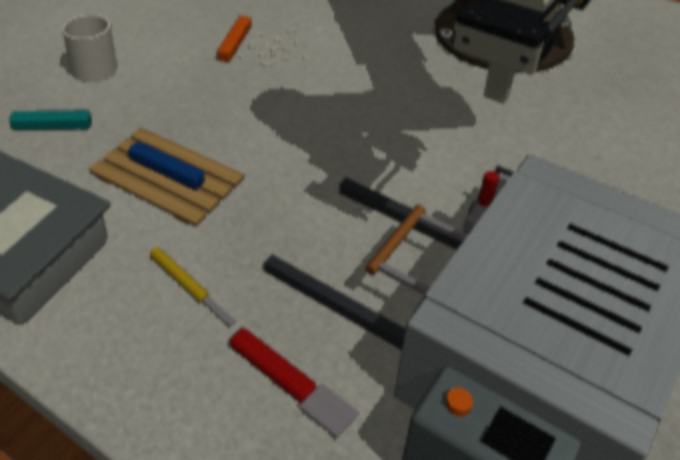

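The knob, at (490,188) in the view, now reads x = 0.476. That is 50 mm on from drawn, so the bolt is fully shut. The tray is home and the blue bar is on the board at (165,165).

```bash
python3 -c "
from rig import env
print(env.close_job())"
```

```text
the job is handed in; nothing more can be done
None
```

The job is handed in: the blue bar lies flat on the cooling board, all four white bars are seated in their own tray lanes, the tray is fully home and the bolt is shut, with the knife, scraper and mug left untouched.

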